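# Slide the lens tube into the inclined microscope head to its line

## Task

Take the plain lens tube out of the stand and slide it, foot first, into the inclined bore of the microscope head until the line round the tube rests level with the rim of the bore. The bore is stiff and its rubber cushion springs back a little when you let go: what counts is where the line stays once nothing pushes on the tube, and a tube that rests too deep cannot be set back. Leave the eyepiece, the jar and the slide box undisturbed.

Things in the scene. Friction and masses are not known exactly. Their poses are not given: they have to be found in the camera images.
- tube: the lens tube: a plain aluminium cylinder, 30 mm in diameter, 90 mm long, 0.08 to 0.17 kg, flat closed ends; the lowest 4 mm taper to 26 mm at the foot. A black line 2 mm wide runs round it 76 mm from the foot, 14 mm below the top. Origin at the centre of the foot, z along the tube to its top. It starts upright in a pocket of the stand, 57 mm of it showing above the stand
- tube_mark (a point): the middle of the black line, on the tube's axis (76 mm above the foot); axes as the tube's. When it is level with the rim only 14 mm of the tube stand out, so fingers holding the tube lower down meet the rim first: let go and push on the end with closed fingertips
- tube_top (a point): the centre of the tube's flat top end face (90 mm above the foot); a flat disc that fingertips can push on
- mouth (a point): the centre of the rim of the microscope head's bore. Its z axis is the bore's axis, pointing out of the bore: 30 degrees from vertical, leaning to the head's front (its -x), roughly towards the robot. The rim is that of a dark steel tube 44 mm in outer diameter (48 mm at the flared rim)
- head: the microscope head on its service stand, fixed to the bench: black foot plate 150 x 120 mm, 22 mm high, white housing to about 130 mm height, round white collar 72 mm wide below the dark inclined tube. Origin on the bench at the middle of the stand; the rim of the bore is at (-30, 0, 165) mm in this frame. z up, -x is the front, to which the bore leans
- rack: the stand, fixed to the bench: a grey plastic block 75 x 235 x 45 mm with three round pockets, 33 mm in diameter and 33 mm deep (floor 12 mm above the bench), in a row along its y axis at -80, 0 and +80 mm. Origin at the centre of the underside, z up
- eyepiece: a bystander: an eyepiece 62 mm high with a wide black flange (39 mm) on top, steel below, standing in another pocket of the stand. Origin at the centre of its foot, z up
- jar: a bystander: a clear jar with a red lid, 60 mm in diameter, 75 mm high, on the bench. Origin at the centre of its underside
- slidebox: a bystander: a black slide box 85 x 100 x 35 mm on the bench. Origin at the centre of its underside
- bore: the dark steel tube of the head; origin and axes as mouth. Bore 32 mm in diameter, 37 mm at the rim (4 mm taper), 100 mm long. A stiff plunger with a rubber cushion fills it, its top at first 30 to 40 mm below the rim. The cushion gives some mm, then at about 8 N the plunger slides, and stays; on release the cushion lifts the tube by what it gave, always the same (4 to 7 mm). Deepest 90 mm

How it is judged:
On the way, in this order (a step that is already met when the one before it is completed fails the run):
1. the tube is lifted out of the stand (height (world z) of tube above 0.055 m), for 0.1 s.
2. the tube's foot is at least 20 mm inside the bore, the tube in line with it (z of tube in the frame of mouth below -0.02 m and angle between the z axis of tube and the z axis of mouth, either way round below 0.12 rad and distance between tube and mouth below 0.09 m), for 0.1 s.
At the end, for the whole second after the job is handed in: The tube sits in the bore, top end out, its line within 3 mm of the rim measured along the bore, in line with the bore and at rest (z of tube_mark in the frame of mouth between -0.003 and 0.003 m and distance between tube_mark and mouth below 0.006 m and angle between the z axis of tube and the z axis of mouth, either way round below 0.08 rad and linear speed of tube below 0.01 m/s and height (world z) of tube_top above 0.15 m); the robot touches nothing.
It fails at once if the eyepiece, the jar or the slide box is shifted by more than 15 mm or tipped (distance of any of eyepiece, jar, slidebox from where it was at the start of the episode above 0.015 m or angle between any of eyepiece, jar's own z axis and vertical above 0.35 rad).
It also fails if it takes over 59 s, if anything falls off the work surface, if the arm or the gripper's body presses on something with over 40 N, if the wrist force passes 120 N, or if a joint passes its speed limit or range.

## Robot

A 6-joint arm with a two-finger parallel gripper is mounted at the origin on the work surface. World frame = base frame: x ahead of the robot, y to its left, z up, the work surface at z = 0. Lengths are in m, angles in rad, forces in N, time in s.
With the tool pointing down it reaches from about 0.275 to 1 m from the base axis. Payload 8.4 kg.
Tool frame: the origin (TCP) lies on the centre line of the jaws, within the pads' length; the fingertips stand 17 mm ahead of it and the grasp point (between the pads) lies 2 mm behind it (bot.tcp_to_tips is the y of the fingertips in the tool frame, in m); y points along the fingers, z is the direction in which the jaws open and shut, and the axes are right-handed (so a half turn about y gives the same grasp; the last joint's range is limited). The gripper opens to 85 mm and grips with 20 to 120 N. Pads are 22 mm wide; open, the fingers measure 114 mm over their backs; the gripper's body (76 mm by 85 mm) begins 54 mm behind the grasp point. The pads swing forward as they close: fully open they stand 13 mm farther back than shut.
Start: joints at [1.283, 0.353, 1.633, -0, 1.155, -0.002], TCP at [0.176, 0.6, 0.248] pointing down, gripper open.
Joint ranges: [-2.63, 2.63], [-0.92, 2.1], [0.06, 2.66], [-1.3, 4.44], [0, 2.69], [-3.02, 3.02]. Speed limits (rad/s): [2.22, 2.22, 2.79, 3.14, 3.14, 3.14].

## Interface

Orientations are given as a unit quaternion [x, y, z, w].
In Python, from workcell import bot, hand, kinematics, get_obs, vision, hand_in gives the robot as it stands. The module is installed in compiled form; this text tells all that it offers. Calls block until the motion is done:
- bot.reach(position, orientation): joint-space move of the TCP to a pose.
- bot.servo_line(position, ori=None, velocity=0.15): straight line of the TCP; ori=None keeps the orientation; velocity is the mean speed in m/s.
- bot.goto_joints(angles): joint-space move.
- hand.move_gripper(opening, strength=None): finger opening in m; strength is the grip in N (None keeps the last); returns when the fingers have stopped.
- bot.dwell(seconds).
- kinematics.solve_ik(position, orientation): joint angles nearest the present ones, or None.
- get_obs(): the state.
- vision.read_camera(name): name is "side" or "top"; returns a dict with "frame" (420x560x3 uint8, red, green, blue), "intrinsics" (3x3 intrinsics, pixels), "dist" ([k1, k2, p1, p2, k3] as OpenCV has them; the pictures are not rectified), "view" (4x4, takes a point from world to camera coordinates). Camera axes: x right, y down, z forward; pixel columns grow to the right and rows downward; lengths in m; the calibration is good to about 2 mm. A picture is of the moment at which its call begins. There is no depth.
A pose or a line that the arm cannot do raises bot.IKError and nothing moves.
- hand_in(): hands the job in, once; it reports no verdict.
The state is a dict: "time_s": time; "joint_pos": joint angles; "joint_vel": joint speeds; "joint_efforts": joint torques, N m; "position": TCP position; "orientation": TCP orientation; "wrist_force": force on the tool from outside, world axes, zero at the start; "ft_torque": the same for the moment, N m; "gripper_width": finger opening in m.
Only numpy, scipy, OpenCV 4.12 (cv2) and the standard library are available. Lean on these libraries where they do the work, as an engineer would, in place of code of your own. Each camera call takes 0.05 s, during which the arm holds its last target.

## Working session

There is one attempt and no reset: what is moved stays moved. The work goes in short steps, each a Python script; the robot and the scene stay as the last script left them, time stands still between calls to the robot, and variables do not carry over. Pictures are saved under pics/ and viewed, and the job is handed in when it is done.

```bash
mkdir -p pics; cat > h.py <<'E'
import numpy as np, cv2
from workcell import bot, hand, kinematics, get_obs, vision, hand_in
def snap(n,f):
    c=vision.read_camera(n); cv2.imwrite(f,cv2.cvtColor(c["frame"],cv2.COLOR_RGB2BGR)); 
    np.savez(f.replace('.png','.npz'),**{k:np.array(c[k]) for k in c}); return c
def ray(c,uv):
    p=cv2.undistortPoints(np.array([[uv]],float),np.array(c["intrinsics"],float),np.array(c["dist"],float))[0,0]
    V=np.array(c["view"]); R=V[:3,:3]; o=-R.T@V[:3,3]; d=R.T@np.array([p[0],p[1],1]); return o,d/np.linalg.norm(d)
def onplane(c,uv,z):
    o,d=ray(c,uv); return o+d*(z-o[2])/d[2]
def cross(c1,u1,c2,u2):
    o1,d1=ray(c1,u1);o2,d2=ray(c2,u2)
    s=np.linalg.lstsq(np.array([d1,-d2]).T,o2-o1,rcond=None)[0]
    a=o1+s[0]*d1;b=o2+s[1]*d2; return (a+b)/2,np.linalg.norm(a-b)
def proj(c,P):
    V=np.array(c["view"]); r=cv2.Rodrigues(V[:3,:3])[0]
    return cv2.projectPoints(np.atleast_2d(P).astype(float),r,V[:3,3],np.array(c["intrinsics"],float),np.array(c["dist"],float))[0][:,0]
E
python3 - <<'E'
from h import *
for n in("side","top"):
    c=snap(n,f"pics/{n}0.png"); V=c["view"]; print(n,-V[:3,:3].T@V[:3,3],V[:3,:3].round(3).tolist(),c["intrinsics"].tolist())
o=get_obs(); print({k:np.round(o[k],3).tolist() for k in o})
E
```

```text
side [ 0.61452622 -0.61139174  0.59203476] [[0.997, -0.074, 0.014], [-0.031, -0.573, -0.819], [0.069, 0.817, -0.573]] [[471.95124237508463, 0.0, 283.55893789472304], [0.0, 471.95124237508463, 201.2684224164107], [0.0, 0.0, 1.0]]
top [0.54038177 0.06527115 0.83419519] [[0.016, -0.999, 0.039], [-0.985, -0.022, -0.172], [0.173, -0.035, -0.984]] [[414.2444048509458, 0.0, 283.0998278644904], [0.0, 414.2444048509458, 214.2311887370778], [0.0, 0.0, 1.0]]
{'time_s': 0.1, 'joint_pos': [1.283, 0.354, 1.634, 0.0, 1.155, -0.002], 'joint_vel': [0.001, -0.002, -0.002, -0.0, 0.0, 0.0], 'joint_efforts': [0.0, -60.636, -34.282, 0.0, 0.004, -0.0], 'position': [0.176, 0.599, 0.248], 'orientation': [0.7, -0.101, 0.101, -0.699], 'wrist_force': [-0.328, -0.611, 0.478], 'ft_torque': [-0.015, 0.012, -0.015], 'gripper_width': 0.086}
```

View pics/side0.png

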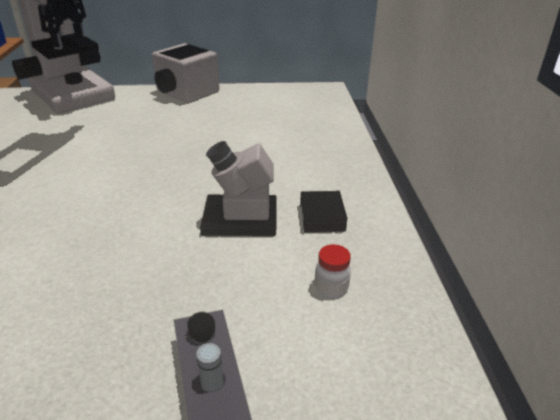

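View pics/top0.png

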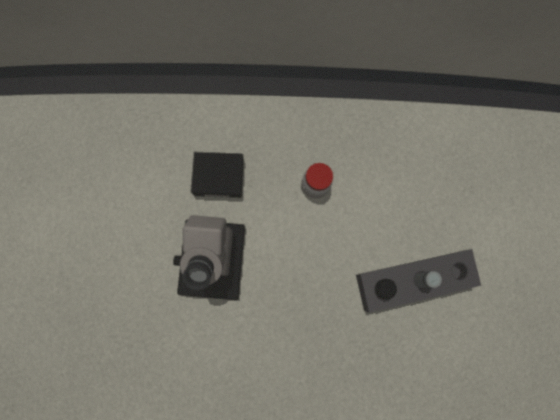

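The side view shows the tube's top at about (208,353), the eyepiece at (202,326) and the bore rim at (220,153). In the top view the tube is at (433,280), the eyepiece at (386,289) and the rim near (198,275). I'll zoom in on these next.

```bash
python3 - <<'E'
import cv2
s=cv2.imread('pics/side0.png');t=cv2.imread('pics/top0.png')
def cr(i,x,y,w,h,k): return cv2.resize(cv2.convertScaleAbs(i[y:y+h,x:x+w],alpha=1.6,beta=15),None,fx=k,fy=k,interpolation=cv2.INTER_CUBIC)
a=cr(s,190,130,100,75,4);b=cr(s,165,305,100,75,4)
c=cr(t,160,205,100,75,4);d=cr(t,350,240,133,75,3); d=cv2.resize(d,(400,300))
cv2.imwrite('pics/crop0.png',cv2.vconcat([cv2.hconcat([a,b]),cv2.hconcat([c,cr(t,385,240,100,75,4)])]))
E
```

```text
(no output)
```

View pics/crop0.png

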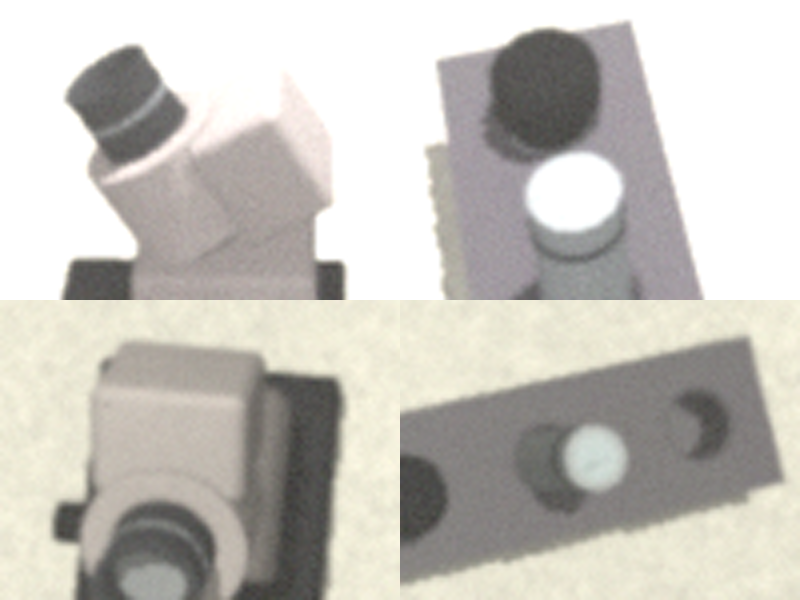

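```bash
python3 - <<'E'
import cv2
s=cv2.imread('pics/side0.png');t=cv2.imread('pics/top0.png')
def cr(i,x,y,w,h,k): return cv2.resize(cv2.convertScaleAbs(i[y:y+h,x:x+w],alpha=2.2,beta=5),None,fx=k,fy=k,interpolation=cv2.INTER_CUBIC)
cv2.imwrite('pics/crop1.png',cv2.hconcat([cr(t,170,240,80,66,5),cr(s,200,135,50,66,8)[:330*1,:400]] if 0 else [cr(t,172,244,66,66,6),cr(s,202,137,44,44,9)]))
E
```

```text
(no output)
```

View pics/crop1.png

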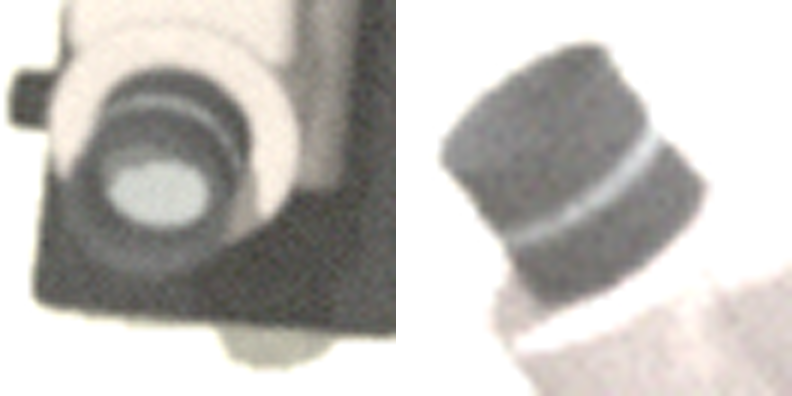

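```bash
python3 - <<'E'
import cv2,numpy as np
from h import *
ims=[]
for n in("side","top"):
    # average several frames to cut the noise
    c=[vision.read_camera(n)["frame"].astype(float) for _ in range(6)]
    m=np.mean(c,0); cc=dict(np.load(f'pics/{n}0.npz')); cc["frame"]=m; np.savez(f'pics/{n}1.npz',**cc)
    x,y=(202,137) if n=="side" else (172,244)
    p=m[y:y+44 if n=="side" else y+66, x:x+(44 if n=="side" else 66)].mean(2)
    p=np.clip((p-15)*4,0,255).astype(np.uint8)
    ims.append(cv2.resize(p,(396,396),interpolation=cv2.INTER_CUBIC))
cv2.imwrite('pics/crop2.png',cv2.hconcat(ims[::-1]))
E
```

```text
(no output)
```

View pics/crop2.png

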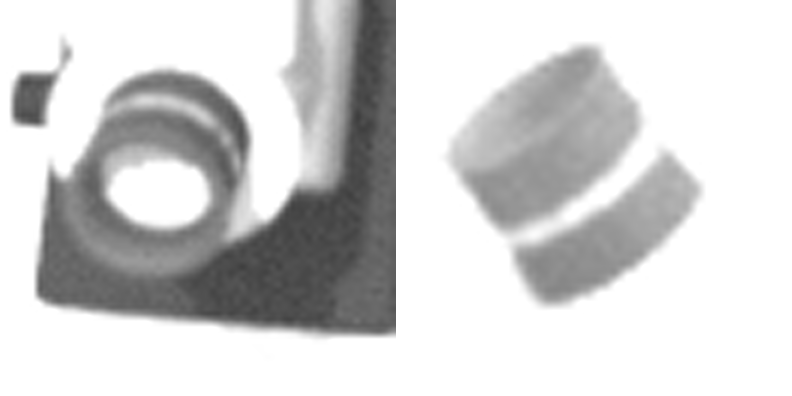

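```bash
cat > m.py <<'E'
from h import *
S=dict(np.load('pics/side1.npz'));T=dict(np.load('pics/top1.npz'))
E
python3 - <<'E'
from m import *
P,e=cross(S,(216.3-.5,148.7-.5),T,(197.2-.5,276.2-.5)); print("mouth tri",P.round(4),e)
print("top ray at .165",onplane(T,(196.7,275.7),.165).round(4),"side",onplane(S,(215.8,148.2),.165).round(4))
# tube top by mask
fr=T["frame"];g=fr[262:300,415:455]; 
m=((g.mean(2)>105)&(g[:,:,2]>g[:,:,0]-3)).astype(np.uint8)
n,l,st,ce=cv2.connectedComponentsWithStats(m); print(st,ce)
fr=S["frame"];g=fr[335:380,185:235];print(fr[350:356,200:218].mean((0,1)),S["frame"][250:252,100:102].mean((0,1)))
m=(g.mean(2)>150).astype(np.uint8)
n,l,st,ce=cv2.connectedComponentsWithStats(m); print(st,ce)
# plate in top: dark mask
g=T["frame"].mean(2); m=(g<45).astype(np.uint8); m[:215]=0;m[310:]=0;m[:,:150]=0;m[:,260:]=0
n,l,st,ce=cv2.connectedComponentsWithStats(m); i=1+np.argmax(st[1:,4]); m=(l==i).astype(np.uint8); print(st[i])
# edges: fit bottom and right lines on extreme pixels
bot_=[(u,np.where(m[:,u])[0].max()) for u in range(188,234)]
rt=[(np.where(m[v])[0].max(),v) for v in range(232,292)]
def edge(pts,z=.022):
    W=np.array([onplane(T,p,z)[:2] for p in pts]); vx,vy,x,y=cv2.fitLine(W.astype(np.float32),cv2.DIST_HUBER,0,.001,.001).ravel(); return np.array([vx,vy]),np.array([x,y])
db,pb=edge([(u,v+.5) for u,v in bot_]); dr,pr=edge([(u+.5,v) for u,v in rt])
print("edge dirs",np.degrees(np.arctan2(db[1],db[0])),np.degrees(np.arctan2(dr[1],dr[0])))
s=np.linalg.solve(np.array([db,-dr]).T,pr-pb); C=pb+s[0]*db; print("corner",C)
x=dr*np.sign(dr[0]); y=np.array([-x[1],x[0]]); O=C+x*.075+y*.06; print("head O",O,"rim",O-.03*x)
for z in (.022,): 
  for uv in ((178,293.5),): print(onplane(T,uv,z))
E
```

```text
mouth tri [0.5532 0.1779 0.1646] 0.003115972386762766
top ray at .165 [0.5547 0.178  0.165 ] side [0.5517 0.177  0.165 ]
[[   0    0   40   38 1355]
 [  12   10   14   15  165]] [[19.62361624 18.68782288]
 [18.48484848 16.95757576]]
[165.21604938 174.49537037 177.23148148] [198.41666667 194.375      183.16666667]
[[   0    0   50   45 1898]
 [  45    0    5   18   52]
 [  13    9   22   18  300]] [[24.08061117 23.1601686 ]
 [47.71153846  6.01923077]
 [23.13       17.43      ]]
[ 178  224   66   75 1472]
edge dirs 86.29219 -3.5750825
corner [0.51426995 0.12166987]
head O [0.5928654  0.17687637] rim [0.5629238  0.17874706]
[0.52261399 0.23699909 0.022     ]
```

```bash
python3 - <<'E'
from m import *
a=np.radians(-3.6); x=np.array([np.cos(a),np.sin(a),0]);y=np.array([-x[1],x[0],0]);Z=np.array([0,0,1.])
zb=-.5*x+.866*Z; xb=np.cross(y,zb)
th=np.linspace(0,2*np.pi,60)
out=[]
for M,col in ((np.array([.5547,.178,.165]),(0,255,0)),(np.array([.5517,.177,.165]),(0,0,255))):
    O=M.copy();O[2]=0;O+=.03*x
    curves=[M+.024*(np.cos(t)*xb+np.sin(t)*y) for t in th]
    in_=[M-.004*zb+.016*(np.cos(t)*xb+np.sin(t)*y) for t in th]
    pl=[O+sx*.075*x+sy*.06*y+.022*Z for sx,sy in((1,1),(1,-1),(-1,-1),(-1,1),(1,1))]
    row=[]
    for c,(x0,y0,w,k) in ((T,(168,215,82,4.8)),(S,(190,125,100,4))):
        p=np.clip((c["frame"][y0:y0+int(w),x0:x0+w][...,::-1]-10)*2.5,0,255).astype(np.uint8)
        p=cv2.resize(p,None,fx=k,fy=k,interpolation=cv2.INTER_CUBIC)
        for cv in (curves,in_,pl):
            q=((proj(c,np.array(cv))+.5-[x0,y0])*k).astype(np.int32); cv2.polylines(p,[q],False,col,1)
        row.append(cv2.resize(p,(400,400))[:300] if 0 else cv2.resize(p,(395,395)))
    out.append(cv2.hconcat(row))
for i,o in enumerate(out): cv2.imwrite(f'pics/ov{i}.png',o)
E
```

```text
(no output)
```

View pics/ov0.png

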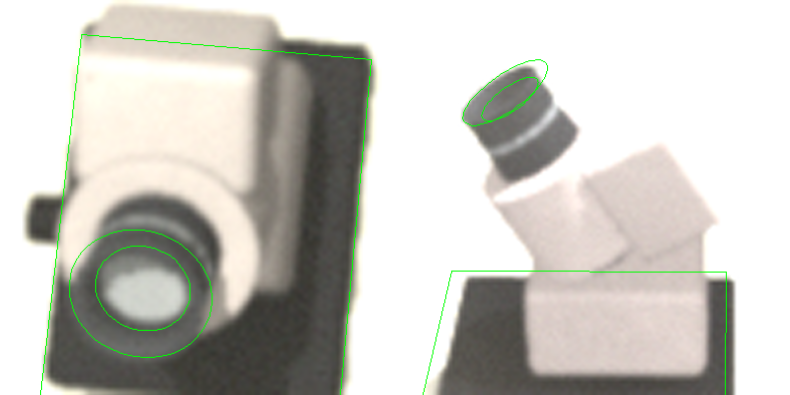

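View pics/ov1.png

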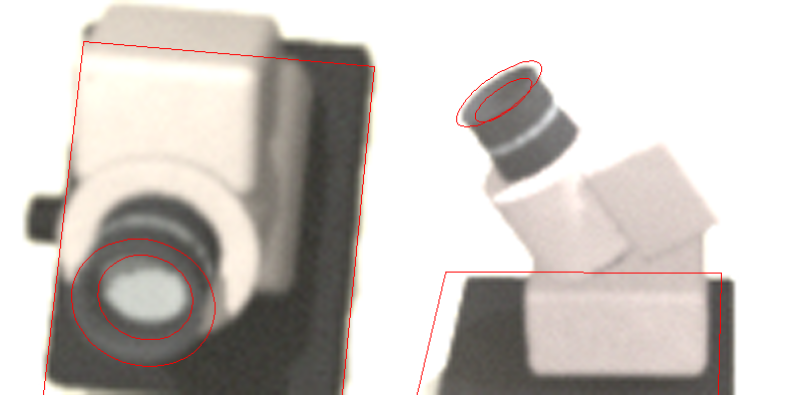

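```bash
python3 - <<'E'
from m import *
ims=[]
for c,(x0,y0,w),th in ((T,(172,244,66),None),(S,(200,135,48),None)):
    g=c["frame"].mean(2)[y0:y0+w,x0:x0+w]; k=8
    b=cv2.resize(g.astype(np.float32),None,fx=k,fy=k,interpolation=cv2.INTER_CUBIC)
    lo,hi=(20,75) if c is T else (40,140)
    p=np.clip((b-lo)/(hi-lo)*255,0,255).astype(np.uint8)
    p=cv2.applyColorMap(cv2.resize(p,(390,390)),cv2.COLORMAP_JET)
    for i in range(0,w,10):
        q=int(i*390/w); cv2.putText(p,str(x0+i),(q,10),0,.35,(255,255,255)); cv2.putText(p,str(y0+i),(0,q+4),0,.35,(255,255,255)); cv2.line(p,(q,0),(q,389),(255,255,255),1) ; cv2.line(p,(0,q),(389,q),(255,255,255),1)
    ims.append(p)
cv2.imwrite('pics/jet.png',cv2.hconcat(ims))
E
```

```text
(no output)
```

View pics/jet.png

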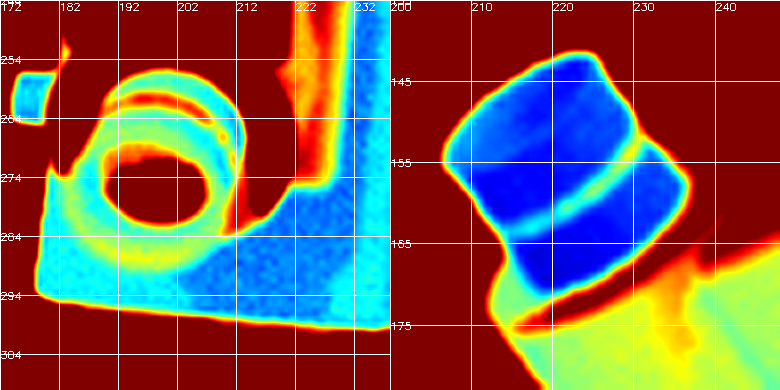

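```bash
python3 - <<'E'
from m import *
P,e=cross(S,(208.1,352.4),T,(433.5,279.0)); print("tube tri",P.round(4),e)
print(onplane(T,(433.5,279),.102).round(4),onplane(S,(208.1,352.4),.102).round(4))
# rack long edges in top: corners of grey block
for uv in ((359,276.5),(474,250.5),(481,287),(370,312)): print(onplane(T,uv,.045).round(3))
print("eyep",onplane(T,(386,289),.074).round(3), "jar",onplane(T,(319.5,176),.075).round(3))
print(bot.tcp_to_tips)
from scipy.spatial.transform import Rotation as R
def ori(yax,zax):
    y=yax/np.linalg.norm(yax); z=zax-y*(zax@y); z/=np.linalg.norm(z); return R.from_matrix(np.c_[np.cross(y,z),y,z]).as_quat()
a=np.radians(-3.6); hx=np.array([np.cos(a),np.sin(a),0]);hy=np.array([-hx[1],hx[0],0]);Z=np.array([0,0,1.]); zb=-.5*hx+.866*Z
M=np.array([.5525,.178,.165])
for nm,p,zs in (("pick",[P[0],P[1],.085],[hx,-hx,hy,-hy]),("ins",M+zb*.10,[hy,-hy,np.cross(hy,zb),-np.cross(hy,zb)]),("pre",M+zb*.20,[hy,-hy,np.cross(hy,zb),-np.cross(hy,zb)])):
    for z in zs:
        q=kinematics.solve_ik(p,ori(-Z if nm=="pick" else -zb,z)); print(nm,None if q is None else np.round(q,2))
E
```

```text
tube tri [ 0.5556 -0.2352  0.102 ] 0.0004623565099565977
[ 0.5558 -0.2352  0.102 ] [ 0.5553 -0.2353  0.102 ]
[ 0.561 -0.11   0.045]
[ 0.614 -0.346  0.045]
[ 0.541 -0.358  0.045]
[ 0.494 -0.131  0.045]
eyep [ 0.538 -0.154  0.074] jar [ 0.749 -0.03   0.075]
0.017
pick [-0.4   0.51  1.8  -0.    0.83 -0.34]
pick [-0.4   0.51  1.8  -0.    0.83  2.8 ]
pick [-0.4   0.51  1.8  -0.    0.83 -1.91]
pick [-0.4   0.51  1.8  -0.    0.83  1.23]
ins [ 0.51  0.03  2.14 -0.52  0.58 -0.62]
ins [ 0.51  0.03  2.14 -0.52  0.58  2.52]
ins [ 0.51  0.03  2.14 -0.52  0.58  0.95]
ins [ 0.51  0.03  2.14 -0.52  0.58 -2.19]
pre [ 0.59 -0.16  2.1  -0.43  0.81 -0.69]
pre [ 0.59 -0.16  2.1  -0.43  0.81  2.46]
pre [ 0.59 -0.16  2.1  -0.43  0.81  0.89]
pre [ 0.59 -0.16  2.1  -0.43  0.81 -2.26]
```

```bash
cat >> h.py <<'E'
from scipy.spatial.transform import Rotation as R
def ori(yax,zax):
    y=yax/np.linalg.norm(yax); z=zax-y*(zax@y); z/=np.linalg.norm(z); return R.from_matrix(np.c_[np.cross(y,z),y,z]).as_quat()
a=np.radians(-3.6); hx=np.array([np.cos(a),np.sin(a),0]);hy=np.array([-hx[1],hx[0],0]);Z=np.array([0,0,1.]); zb=-.5*hx+.8660254*Z
M=np.array([.5525,.178,.165]); TB=np.array([.5556,-.2352]); rx=np.array([.976,.219,0])
def st(): 
    o=get_obs(); print("t",round(o["time_s"],2),"p",np.round(o["position"],4),"F",np.round(o["wrist_force"],2),"w",round(float(o["gripper_width"]),4)); return o
E
python3 - <<'E'
from h import *
q=ori(-Z,rx)
bot.reach([*TB,.20],q); st()
hand.move_gripper(.07,60); 
bot.servo_line([*TB,.078],velocity=.15); st()
hand.move_gripper(.0,60); st()
bot.servo_line([*TB,.079],velocity=.1); st()
snap("side","pics/side2.png");snap("top","pics/top2.png")
E
```

```text
t 3.91 p [ 0.5559 -0.2346  0.2001] F [ 0.58 -1.06  0.52] w 0.0857
t 5.18 p [ 0.5562 -0.2355  0.0788] F [ 0.42 -0.07  0.47] w 0.07
t 5.64 p [ 0.5559 -0.2354  0.0789] F [-2.05  0.28  4.91] w 0.028
t 5.89 p [ 0.5556 -0.2352  0.0791] F [-0.14  0.42 -1.09] w 0.0277
```

View pics/side2.png

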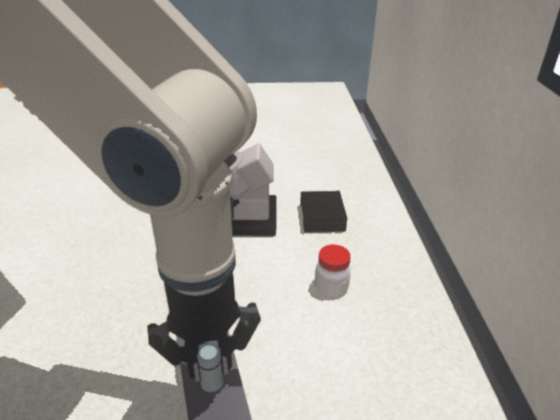

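```bash
python3 - <<'E'
from h import *
hand.move_gripper(0,90)
bot.servo_line([*TB,.22],velocity=.2); st()
q=ori(-zb,hy)
bot.reach(M+zb*.16,q); st()
bot.servo_line(M+zb*(.0669+.012),q,velocity=.12); bot.dwell(.2); st()
for n in("side","top"): snap(n,f"pics/{n}3.png")
s=cv2.imread('pics/side3.png');t=cv2.imread('pics/top3.png')
cr=lambda i,x,y:cv2.resize(cv2.convertScaleAbs(i[y:y+100,x:x+100],alpha=2),(400,400),interpolation=cv2.INTER_CUBIC)
cv2.imwrite('pics/c3.png',cv2.hconcat([cr(s,170,90),cr(t,150,215)]))
E
```

```text
t 7.07 p [ 0.5549 -0.2349  0.2188] F [ 0.37  0.08 -2.6 ] w 0.0271
t 8.67 p [0.473  0.1826 0.3034] F [ 0.36 -0.75 -0.4 ] w 0.0272
t 9.69 p [0.5132 0.1807 0.2341] F [-0.48  0.22 -0.5 ] w 0.0272
```

View pics/c3.png

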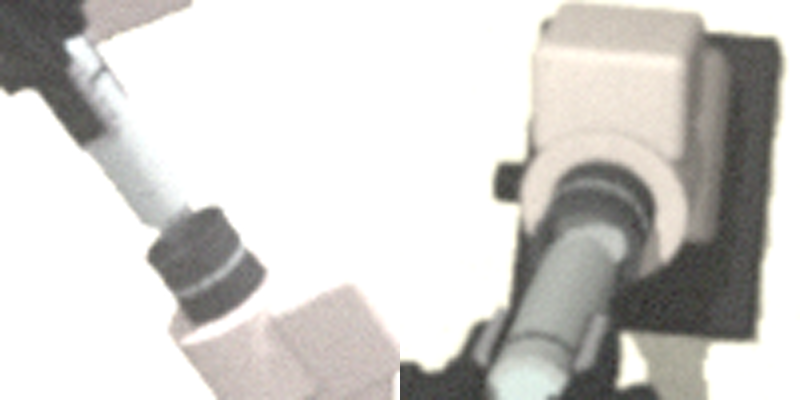

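```bash
python3 - <<'E'
from h import *
for n,(x,y) in (("side",(170,90)),("top",(150,215))):
    c=dict(np.load(f'pics/{n}3.npz'))
    print(n,((proj(c,[M,M+zb*.012,M+zb*.10])+.5-[x,y])*4+([0,0] if n=="side" else [400,0])).round(0).tolist())
E
```

```text
side [[187.0, 234.0], [173.0, 214.0], [61.0, 61.0]]
top [[589.0, 250.0], [583.0, 265.0], [532.0, 390.0]]
```

```bash
python3 - <<'E'
from h import *
out=[]
th=np.linspace(0,2*np.pi,40)
for n,(x,y) in (("side",(190,125)),("top",(172,255))):
    c=dict(np.load(f'pics/{n}3.npz')); w=48;k=8.2
    p=cv2.resize(cv2.convertScaleAbs(c["frame"][y:y+w,x:x+w,::-1].copy(),alpha=2.2),None,fx=k,fy=k,interpolation=cv2.INTER_CUBIC)
    xb=np.cross(hy,zb)
    for r,d,col in ((.024,0,(0,0,255)),(.013,.012,(0,255,0)),(.015,.016,(0,255,0)),(.015,.046,(255,0,0))):
        q=((proj(c,np.array([M+zb*d+r*(np.cos(t)*xb+np.sin(t)*hy) for t in th]))+.5-[x,y])*k).astype(np.int32); cv2.polylines(p,[q],True,col,1)
    out.append(p)
cv2.imwrite('pics/c3b.png',cv2.hconcat(out))
E
```

```text
(no output)
```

View pics/c3b.png

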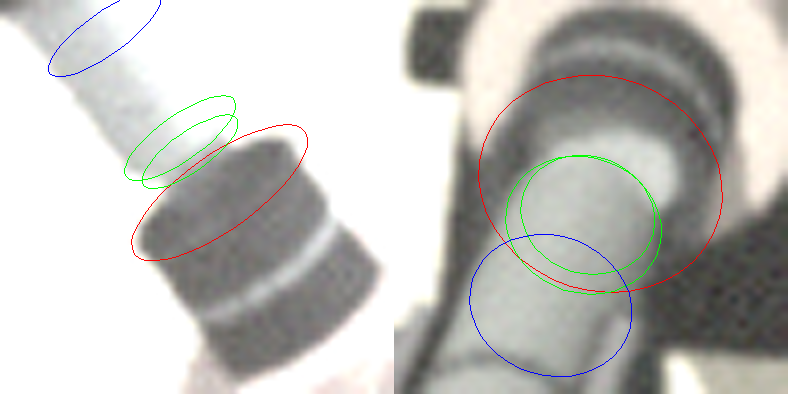

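```bash
python3 - <<'E'
from h import *
q=ori(-zb,hy); L=.0669
o=get_obs(); f0=np.array(o["wrist_force"])
for d in (.004,0,-.004,-.008,-.012,-.016,-.02,-.024,-.028,-.031,-.034):
    bot.servo_line(M+zb*(L+d),q,velocity=.04)
    o=get_obs(); f=np.array(o["wrist_force"])-f0; p=np.array(o["position"])-M
    print(round(o["time_s"],2),d,"ax",round(f@zb,2),"x",round(f@np.cross(hy,zb),2),"y",round(f@hy,2),"s",round((p@zb-L)*1000,2))
    if np.linalg.norm(f)>25: break
E
```

```text
10.14 0.004 ax -0.05 x -0.23 y 0.25 s 3.64
10.39 0 ax -1.16 x 1.07 y -0.69 s -0.27
10.64 -0.004 ax 0.52 x 1.06 y -1.16 s -4.24
10.89 -0.008 ax -0.93 x -0.36 y -0.59 s -8.21
11.14 -0.012 ax -1.19 x -0.83 y 1.49 s -12.22
11.39 -0.016 ax -1.47 x -0.7 y 1.22 s -16.24
11.64 -0.02 ax -1.76 x -0.52 y 2.72 s -20.23
11.89 -0.024 ax -1.53 x -0.49 y 2.14 s -24.23
12.14 -0.028 ax -1.52 x 0.4 y 3.53 s -28.23
12.39 -0.031 ax -1.58 x -0.42 y 3.46 s -31.16
12.64 -0.034 ax -1.79 x -0.06 y 3.79 s -34.17
```

```bash
python3 - <<'E'
from h import *
q=ori(-zb,hy); L=.0669
def rd():
    F=np.mean([get_obs()["wrist_force"] for _ in range(3)],0); return F
f0=None
for d in np.r_[-.036:-.046:-.002, -.046:-.0545:-.001]:
    bot.servo_line(M+zb*(L+d),q,velocity=.03); 
    o=get_obs(); f=np.array(o["wrist_force"]); p=np.array(o["position"])-M
    print(round(o["time_s"],2),round(d,4),"ax",round(f@zb,2),"x",round(f@np.cross(hy,zb),2),"y",round(f@hy,2),"s",round((p@zb-L)*1000,2),"w",round(o["gripper_width"],4))
    if f@zb>20: break
for n in("side","top"): snap(n,f"pics/{n}4.png")
s=cv2.imread('pics/side4.png');t=cv2.imread('pics/top4.png')
cr=lambda i,x,y:cv2.resize(cv2.convertScaleAbs(i[y:y+60,x:x+60],alpha=2),(398,398),interpolation=cv2.INTER_CUBIC)
cv2.imwrite('pics/c4.png',cv2.hconcat([cr(s,180,110),cr(t,160,250)]))
E
```

```text
12.89 -0.036 ax -2.46 x -1.65 y 4.27 s -36.1 w 0.0274
13.14 -0.038 ax -0.05 x -1.62 y 4.55 s -38.04 w 0.0277
13.39 -0.04 ax 2.16 x -1.88 y 3.4 s -39.96 w 0.0272
13.64 -0.042 ax 4.01 x -2.62 y 3.27 s -41.89 w 0.0273
13.89 -0.044 ax 5.36 x -2.11 y 3.94 s -43.87 w 0.0272
14.14 -0.046 ax 5.44 x -1.29 y 3.46 s -45.85 w 0.0274
14.39 -0.046 ax 4.24 x -2.3 y 4.1 s -45.86 w 0.0276
14.64 -0.047 ax 6.16 x -2.12 y 4.51 s -46.8 w 0.0276
14.89 -0.048 ax 6.79 x -1.76 y 3.9 s -47.77 w 0.0274
15.14 -0.049 ax 6.81 x -2.14 y 3.4 s -48.75 w 0.0275
15.39 -0.05 ax 14.76 x -3.51 y 3.57 s -49.45 w 0.0273
15.64 -0.051 ax 33.36 x -6.95 y 2.57 s -49.59 w 0.0273
```

View pics/c4.png

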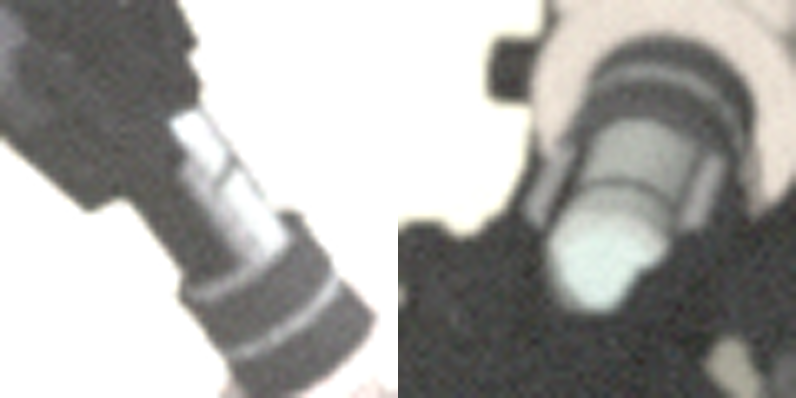

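Fingertips met the rim at TCP 17.4 mm above my mouth estimate, which agrees with the camera. Next I release the tube, close the fingers, and push on the end.

```bash
cat >> h.py <<'E'
q=ori(-zb,hy); xb=np.cross(hy,zb)
def go(ax,v=.04,quiet=False):
    bot.servo_line(M+zb*ax,q,velocity=v)
    o=get_obs(); f=np.array(o["wrist_force"]); p=np.array(o["position"])-M
    if not quiet: print(round(o["time_s"],2),"cmd",round(ax*1e3,2),"at",round(p@zb*1e3,2),"ax",round(f@zb,2),"x",round(f@xb,2),"y",round(f@hy,2))
    return p@zb,f@zb
E
python3 - <<'E'
from h import *
go(.0185); hand.move_gripper(.06,60); st()
go(.10,.15); hand.move_gripper(0,60); st()
go(.075,.08)
for a in np.arange(.070,.054,-.002): 
    s,f=go(a,.04)
for n in("side","top"): snap(n,f"pics/{n}5.png")
s=cv2.imread('pics/side5.png');t=cv2.imread('pics/top5.png')
cr=lambda i,x,y:cv2.resize(cv2.convertScaleAbs(i[y:y+60,x:x+60],alpha=2),(398,398),interpolation=cv2.INTER_CUBIC)
cv2.imwrite('pics/c5.png',cv2.hconcat([cr(s,180,110),cr(t,160,250)]))
E
```

```text
15.99 cmd 18.5 at 18.93 ax 6.42 x -2.16 y 4.05
t 16.41 p [0.5433 0.1783 0.1809] F [ 0.9  -1.17  0.33] w 0.0598
17.1 cmd 100.0 at 99.73 ax -0.04 x 0.34 y 0.24
t 17.7 p [0.5026 0.1811 0.2515] F [ 0.04 -0.13  1.11] w -0.0
18.16 cmd 75.0 at 74.61 ax -0.47 x -0.36 y 0.25
18.43 cmd 70.0 at 70.0 ax 0.25 x -0.03 y 0.3
18.68 cmd 68.0 at 68.02 ax -0.94 x -0.58 y 0.67
18.93 cmd 66.0 at 65.91 ax -0.62 x 0.64 y -0.24
19.18 cmd 64.0 at 63.89 ax -0.53 x 0.44 y -0.16
19.43 cmd 62.0 at 61.96 ax 1.1 x 0.39 y -0.67
19.68 cmd 60.0 at 60.08 ax 2.75 x 1.95 y -0.5
19.93 cmd 58.0 at 58.17 ax 5.64 x 0.77 y -0.1
20.18 cmd 56.0 at 56.2 ax 5.98 x 1.76 y 0.1
20.43 cmd 54.0 at 54.24 ax 5.6 x 2.35 y 0.08
```

View pics/c5.png

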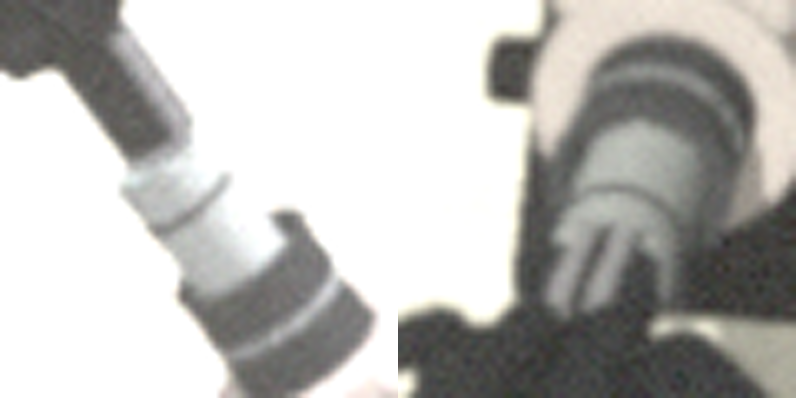

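```bash
python3 - <<'E'
from h import *
go(.048,.03); go(.042,.03); go(.038,.02)
bot.dwell(.2)
def avg(n=4):
    fs=[]
    for _ in range(n): bot.dwell(.03); o=get_obs(); fs.append(np.array(o["wrist_force"])@zb)
    return np.mean(fs),(np.array(o["position"])-M)@zb*1e3
print(avg())
for a in np.arange(.039,.0471,.0008):
    go(a,.02,True); f,p=avg(); print(round(p,2),round(f,2))
print(get_obs()["time_s"])
E
```

```text
20.88 cmd 48.0 at 48.2 ax 4.69 x 3.55 y 0.14
21.23 cmd 42.0 at 42.23 ax 4.71 x 3.86 y -1.21
21.58 cmd 38.0 at 38.31 ax 6.19 x 3.56 y -0.13
(np.float64(4.930841403655877), np.float64(38.32798544689569))
39.29 5.48
39.99 5.03
40.62 4.29
41.32 2.33
42.12 0.7
42.96 -0.27
43.82 0.25
44.62 -0.2
45.4 -0.33
46.2 0.11
47.0 0.21
26.1333
```

```bash
python3 - <<'E'
from h import *
go(.11,.2)
out=[]
th=np.linspace(0,2*np.pi,60)
for n,(x,y) in (("side",(190,120)),("top",(172,250))):
    c=[vision.read_camera(n) for _ in range(4)]; m=np.mean([i["frame"].astype(float) for i in c],0); c=c[0]; c["frame"]=m
    np.savez(f'pics/{n}6.npz',**{k:np.array(c[k]) for k in c}); w=48;k=8.2
    p=cv2.resize(np.clip(m[y:y+w,x:x+w,::-1]*1.5,0,255).astype(np.uint8),None,fx=k,fy=k,interpolation=cv2.INTER_CUBIC)
    p0=p.copy()
    for r,d,col in ((.024,.0009,(0,0,255)),(.015,.0255,(0,255,0)),(.015,.0115,(255,0,0))):
        qq=((proj(c,np.array([M+zb*d+r*(np.cos(t)*xb+np.sin(t)*hy) for t in th]))+.5-[x,y])*k).astype(np.int32); cv2.polylines(p,[qq],True,col,1)
    out.append(p); cv2.imwrite(f'pics/c6{n}.png',p0)
cv2.imwrite('pics/c6.png',cv2.hconcat(out)); cv2.imwrite('pics/c6r.png',cv2.hconcat([cv2.imread('pics/c6side.png'),cv2.imread('pics/c6top.png')]))
print(get_obs()["time_s"])
E
```

```text
26.6 cmd 110.0 at 110.09 ax -0.28 x -0.92 y 0.16
27.0
```

View pics/c6.png

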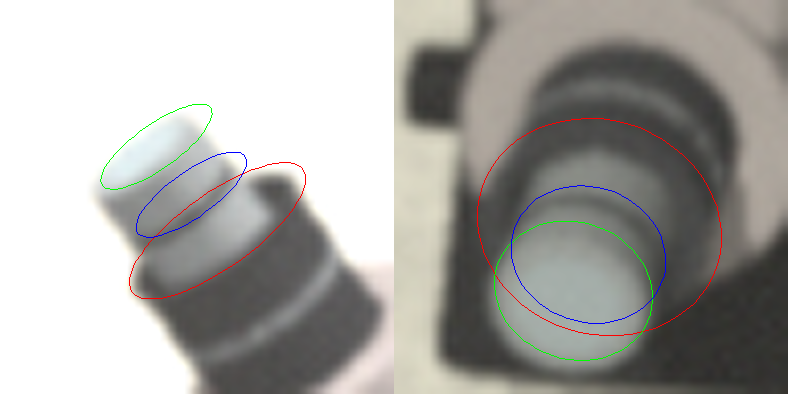

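View pics/c6r.png

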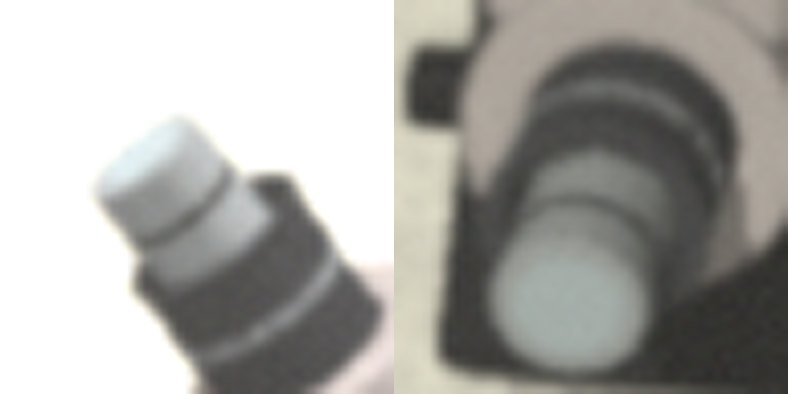

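```bash
cat > prof.py <<'E'
from h import *
from scipy.ndimage import map_coordinates
import sys
def prof(tag,s0=-.005,s1=.035,show=True):
  for n in("side","top"):
    c=dict(np.load(f'pics/{n}{tag}.npz')); V=c["view"]; o=-V[:3,:3].T@V[:3,3]
    v=o-(M+zb*.01); g=v-zb*(v@zb); g/=np.linalg.norm(g)
    ss=np.arange(s0,s1,.0005); acc=0
    for da in (-.35,-.2,0,.2,.35):
        gg=R.from_rotvec(zb*da).apply(g)
        uv=proj(c,np.array([M+zb*s+.015*gg for s in ss]))
        acc=acc+map_coordinates(c["frame"].mean(2),[uv[:,1],uv[:,0]],order=1)/5
    # where would inner lip (r=18.5,16.. s=0) appear on this line
    uv0=proj(c,np.array([M+zb*s+.015*g for s in ss])); 
    lip=proj(c,[M+.0009*zb+.0185*g])[0]; i=np.argmin(np.linalg.norm(uv0-lip,axis=1))
    print(n,"lip for rim .9 appears at",round(ss[i]*1e3,1))
    print(" ".join(f"{s*1e3:.1f}:{a:.0f}" for s,a in zip(ss[::2],acc[::2])))
if __name__=="__main__": prof(sys.argv[1])
E
python3 prof.py 6
```

```text
side lip for rim .9 appears at -0.5
-5.0:56 -4.0:58 -3.0:64 -2.0:73 -1.0:84 -0.0:94 1.0:103 2.0:108 3.0:110 4.0:111 5.0:111 6.0:112 7.0:111 8.0:110 9.0:106 10.0:100 11.0:91 12.0:84 13.0:84 14.0:90 15.0:99 16.0:106 17.0:110 18.0:112 19.0:112 20.0:112 21.0:112 22.0:113 23.0:114 24.0:117 25.0:122 26.0:129 27.0:137 28.0:144 29.0:151 30.0:155 31.0:157 32.0:158 33.0:160 34.0:165
top lip for rim .9 appears at -5.0
-5.0:54 -4.0:57 -3.0:61 -2.0:66 -1.0:70 -0.0:75 1.0:78 2.0:81 3.0:82 4.0:83 5.0:84 6.0:84 7.0:84 8.0:84 9.0:84 10.0:84 11.0:83 12.0:81 13.0:78 14.0:75 15.0:71 16.0:68 17.0:66 18.0:67 19.0:70 20.0:73 21.0:77 22.0:80 23.0:82 24.0:83 25.0:84 26.0:85 27.0:85 28.0:86 29.0:87 30.0:89 31.0:91 32.0:94 33.0:96 34.0:99
```

```bash
python3 - <<'E'
from h import *
def avg(n=5):
    fs=[]
    for _ in range(n): bot.dwell(.03); o=get_obs(); fs.append(np.array(o["wrist_force"])@zb)
    return np.mean(fs),(np.array(o["position"])-M)@zb*1e3
go(.048,.2); print(avg(8))
for a in (.0445,.0435,.0425,.0415,.0405): go(a,.03,True); f,p=avg(); print("in",round(p,2),round(f,2))
go(.034,.03); go(.029,.02); print(avg())
for a in (.031,.032,.0325,.033,.0335,.034,.035): go(a,.02,True); f,p=avg(); print("out",round(p,2),round(f,2))
go(.11,.2)
for n in("side","top"):
    c=[vision.read_camera(n) for _ in range(4)]; m=np.mean([i["frame"].astype(float) for i in c],0); c=c[0]; c["frame"]=m
    np.savez(f'pics/{n}7.npz',**{k:np.array(c[k]) for k in c})
print(get_obs()["time_s"])
x,y,w=190,120,48
p=[cv2.resize(np.clip(np.load(f'pics/{n}7.npz')["frame"][y:y+w,x:x+w,::-1]*1.6,0,255).astype(np.uint8),(394,394),interpolation=cv2.INTER_CUBIC) for n,x,y in(("side",190,120),("top",172,250))]
cv2.imwrite('pics/c7.png',cv2.hconcat(p))
E
python3 prof.py 7
```

```text
27.46 cmd 48.0 at 47.76 ax 0.12 x 0.09 y 0.13
(np.float64(0.05585112781053998), np.float64(48.99419397470523))
in 44.51 0.14
in 43.48 -0.12
in 42.53 -0.01
in 41.54 1.72
in 40.54 2.92
30.19 cmd 34.0 at 33.97 ax 6.18 x 2.23 y 0.71
30.59 cmd 29.0 at 29.03 ax 6.22 x 2.07 y 1.25
(np.float64(6.125340673805168), np.float64(29.08785957898619))
out 31.06 4.76
out 31.94 2.4
out 32.45 1.04
out 32.97 0.66
out 33.47 0.08
out 34.0 -0.32
out 35.0 -0.08
34.2 cmd 110.0 at 109.93 ax 0.55 x -0.38 y -0.51
34.6
side lip for rim .9 appears at -0.5
-5.0:56 -4.0:58 -3.0:63 -2.0:71 -1.0:79 -0.0:85 1.0:85 2.0:81 3.0:78 4.0:83 5.0:92 6.0:100 7.0:107 8.0:110 9.0:111 10.0:112 11.0:112 12.0:112 13.0:112 14.0:114 15.0:117 16.0:124 17.0:131 18.0:140 19.0:147 20.0:152 21.0:156 22.0:158 23.0:159 24.0:160 25.0:164 26.0:170 27.0:178 28.0:186 29.0:192 30.0:194 31.0:196 32.0:197 33.0:197 34.0:197
top lip for rim .9 appears at -5.0
-5.0:55 -4.0:58 -3.0:61 -2.0:66 -1.0:70 -0.0:73 1.0:76 2.0:77 3.0:77 4.0:75 5.0:72 6.0:70 7.0:68 8.0:68 9.0:70 10.0:73 11.0:76 12.0:79 13.0:81 14.0:83 15.0:84 16.0:84 17.0:85 18.0:86 19.0:87 20.0:89 21.0:91 22.0:94 23.0:96 24.0:98 25.0:100 26.0:102 27.0:103 28.0:105 29.0:107 30.0:108 31.0:109 32.0:110 33.0:111 34.0:112
```

View pics/c7.png

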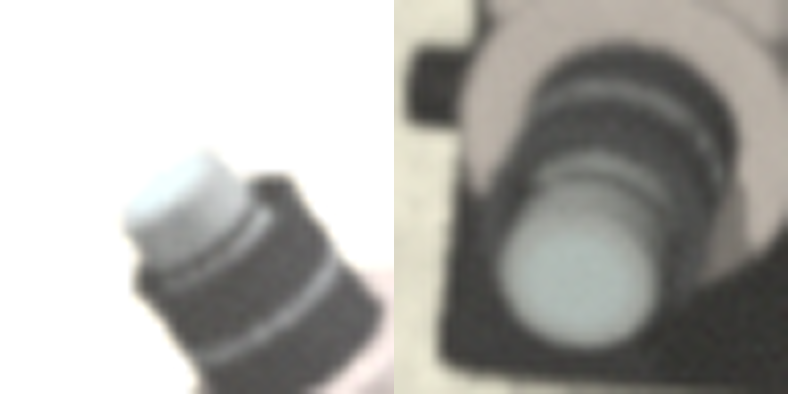

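```bash
python3 - <<'E'
from h import *
def avg(n=5):
    fs=[]
    for _ in range(n): bot.dwell(.03); o=get_obs(); fs.append(np.array(o["wrist_force"])@zb)
    return np.mean(fs),(np.array(o["position"])-M)@zb*1e3
go(.038,.2); go(.030,.03); go(.0272,.015); print(avg())
for a in (.030,.0306,.0312,.0318,.0324): go(a,.02,True); f,p=avg(); print("out",round(p,2),round(f,2))
go(.11,.2)
for n in("side","top"):
    c=[vision.read_camera(n) for _ in range(4)]; m=np.mean([i["frame"].astype(float) for i in c],0); c=c[0]; c["frame"]=m
    np.savez(f'pics/{n}8.npz',**{k:np.array(c[k]) for k in c})
print(get_obs()["time_s"])
p=[cv2.resize(np.clip(np.load(f'pics/{n}8.npz')["frame"][y:y+w,x:x+w,::-1]*1.6,0,255).astype(np.uint8),(394,394),interpolation=cv2.INTER_CUBIC) for n,x,y,w in(("side",200,130,32),("top",172,250,48))]
cv2.imwrite('pics/c8.png',cv2.hconcat(p))
E
python3 prof.py 8
```

```text
35.11 cmd 38.0 at 37.88 ax -0.62 x -0.43 y 0.01
35.52 cmd 30.0 at 30.55 ax 3.44 x 2.24 y 0.48
35.86 cmd 27.2 at 27.74 ax 5.81 x 2.89 y -0.01
(np.float64(5.375821970367941), np.float64(27.76332652754026))
out 30.14 4.58
out 30.53 3.14
out 31.13 1.27
out 31.75 0.99
out 32.39 0.16
38.69 cmd 110.0 at 109.93 ax -0.02 x -0.38 y -0.2
39.0917
side lip for rim .9 appears at -0.5
-5.0:56 -4.0:58 -3.0:61 -2.0:65 -1.0:69 -0.0:71 1.0:73 2.0:77 3.0:85 4.0:94 5.0:103 6.0:108 7.0:111 8.0:111 9.0:112 10.0:112 11.0:112 12.0:113 13.0:115 14.0:119 15.0:126 16.0:134 17.0:142 18.0:149 19.0:154 20.0:157 21.0:158 22.0:159 23.0:161 24.0:165 25.0:172 26.0:181 27.0:188 28.0:193 29.0:195 30.0:196 31.0:196 32.0:197 33.0:197 34.0:197
top lip for rim .9 appears at -5.0
-5.0:54 -4.0:57 -3.0:61 -2.0:64 -1.0:68 -0.0:71 1.0:72 2.0:73 3.0:71 4.0:70 5.0:68 6.0:68 7.0:69 8.0:71 9.0:74 10.0:77 11.0:80 12.0:82 13.0:83 14.0:84 15.0:85 16.0:85 17.0:87 18.0:88 19.0:91 20.0:93 21.0:96 22.0:98 23.0:100 24.0:101 25.0:103 26.0:104 27.0:105 28.0:107 29.0:109 30.0:110 31.0:111 32.0:112 33.0:113 34.0:113
```

View pics/c8.png

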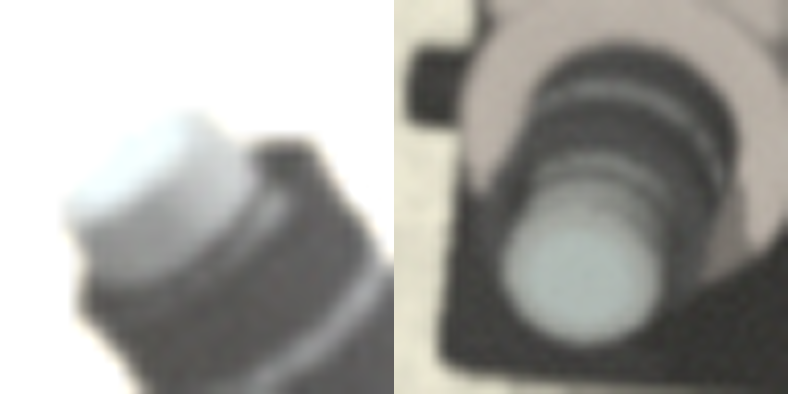

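```bash
python3 - <<'E'
from h import *
go(.038,.2); go(.030,.03)
for a in np.arange(.0276,.0256,-.0002):
    go(a,.015,True); bot.dwell(.05); p=(np.array(get_obs()["position"])-M)@zb*1e3
    if p<26.95: break
print(a,p)
for a in (.029,.0297,.0304,.031,.0316):
    go(a,.02,True); fs=[]
    for _ in range(5): bot.dwell(.03); o=get_obs(); fs.append(np.array(o["wrist_force"])@zb)
    print("out",round((np.array(o["position"])-M)@zb*1e3,2),round(np.mean(fs),2))
go(.13,.2)
for n in("side","top"):
    c=[vision.read_camera(n) for _ in range(4)]; m=np.mean([i["frame"].astype(float) for i in c],0); c=c[0]; c["frame"]=m
    np.savez(f'pics/{n}9.npz',**{k:np.array(c[k]) for k in c}); cv2.imwrite(f'pics/{n}9.png',m[...,::-1])
print(get_obs()["time_s"])
p=[cv2.resize(np.clip(np.load(f'pics/{n}9.npz')["frame"][y:y+w,x:x+w,::-1]*1.6,0,255).astype(np.uint8),(394,394),interpolation=cv2.INTER_CUBIC) for n,x,y,w in(("side",200,130,32),("top",172,250,48))]
cv2.imwrite('pics/c9.png',cv2.hconcat(p))
E
python3 prof.py 9
```

```text
39.6 cmd 38.0 at 37.87 ax 0.31 x -0.42 y 0.74
40.02 cmd 30.0 at 30.46 ax 2.63 x 1.54 y 1.27
0.026400000000000007 26.80569767120672
out 29.12 4.76
out 29.64 3.1
out 30.31 1.5
out 30.96 0.51
out 31.6 0.28
44.93 cmd 130.0 at 129.71 ax 0.32 x -0.25 y -1.06
45.3333
side lip for rim .9 appears at -0.5
-5.0:56 -4.0:57 -3.0:60 -2.0:63 -1.0:66 -0.0:70 1.0:77 2.0:86 3.0:96 4.0:103 5.0:108 6.0:110 7.0:111 8.0:111 9.0:111 10.0:111 11.0:111 12.0:113 13.0:118 14.0:124 15.0:133 16.0:142 17.0:149 18.0:154 19.0:157 20.0:158 21.0:160 22.0:161 23.0:166 24.0:173 25.0:182 26.0:189 27.0:193 28.0:194 29.0:195 30.0:195 31.0:195 32.0:196 33.0:196 34.0:196
top lip for rim .9 appears at -5.0
-5.0:53 -4.0:55 -3.0:59 -2.0:62 -1.0:66 -0.0:68 1.0:69 2.0:69 3.0:68 4.0:67 5.0:68 6.0:69 7.0:71 8.0:74 9.0:77 10.0:79 11.0:81 12.0:83 13.0:83 14.0:84 15.0:85 16.0:86 17.0:87 18.0:90 19.0:92 20.0:95 21.0:97 22.0:99 23.0:100 24.0:102 25.0:103 26.0:104 27.0:106 28.0:107 29.0:109 30.0:110 31.0:111 32.0:111 33.0:112 34.0:112[ WARN:0@17.729] global loadsave.cpp:1063 imwrite_ Unsupported depth image for selected encoder is fallbacked to CV_8U.
```

View pics/c9.png

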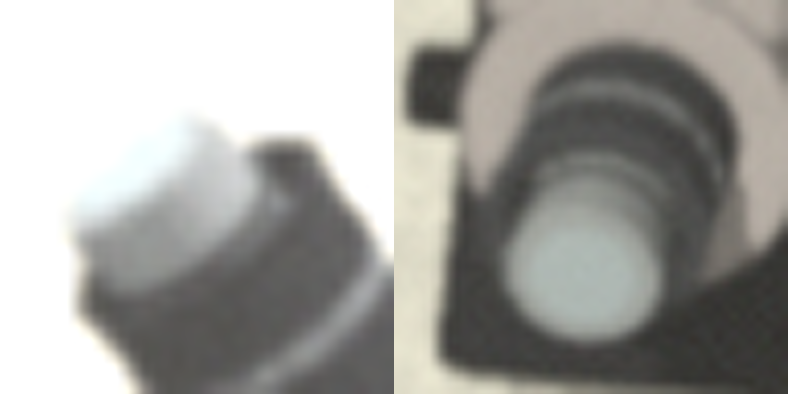

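View pics/side9.png

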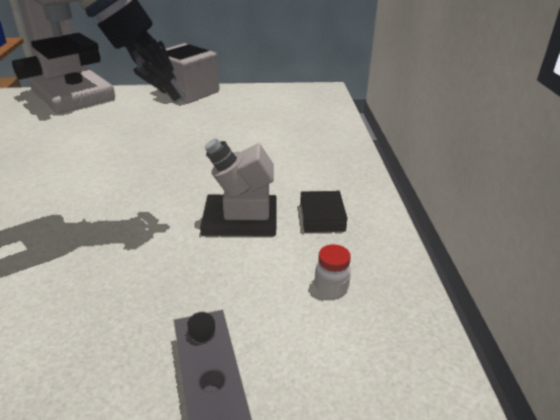

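```bash
python3 - <<'E'
from h import *
st(); hand_in()
E
```

```text
t 45.33 p [0.4876 0.1819 0.2769] F [-0.46  0.03 -0.19] w -0.0001
the job is handed in; nothing more can be done
```

I took the tube out of the stand and put it foot first into the inclined bore. I then let go and pushed on its end with closed fingertips in three rounds. The job was handed in at 45.3 s, with the arm clear of everything.

- **Line against the rim:** two independent checks straddle zero. The fingertip contact readings put the line about 0.6 to 1.0 mm below the rim. The side camera puts it about 0.2 to 0.5 mm above. Both are within the 3 mm allowed.
- **Spring-back:** the cushion gave about 4.2 mm on each of the three push and release cycles, so the rest position was repeatable.
- **Bystanders:** the arm stayed well clear of the eyepiece, jar and slide box, and all three look undisturbed in the last side picture. I did not measure their positions again.
- **Disagreement:** the rim position worked out from the foot plate was about 10 mm farther forward than the rim seen directly by the cameras. I used the direct sighting, and the tube went in with only small side forces, so that was the right one.

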